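Hold the swing fence square to the rail with an engineer's square

ROBOT

A 6-joint arm with a two-finger parallel gripper is mounted at the origin on the work surface. World frame = base frame: x ahead of the robot, y to its left, z up, the work surface at z = 0. Lengths are in m, angles in degrees, forces in N, time in s.
With the tool pointing down it reaches from about 0.4 to 0.825 m from the base axis. Payload 7 kg.
Tool frame: the origin (TCP) lies on the centre line of the jaws, within the pads' length; the fingertips stand 8 mm ahead of it and the grasp point (between the pads) lies 11 mm behind it; z points along the fingers, y is the line along which they close (so a half turn about z gives the same grasp; the last joint's range is limited). The gripper opens to 88 mm and grips with 3 to 60 N. Pads are 19 mm wide; open, the fingers measure 130 mm over their backs; the gripper's body (78 mm by 193 mm) begins 47 mm behind the grasp point.
Start: joints at [92.195, 20.546, 0.682, 0, -70.136, -16.507], TCP at [0.167, 0.654, 0.235] pointing down, gripper open.
Joint ranges: [-176.03, 176.03], [-82.01, 121.73], [-58.28, 71.71], [-173.87, 95.51], [-174.79, -0.11], [-173.66, 173.66]. Speed limits (degrees/s): [136.94, 136.94, 172.46, 180, 180, 180].

INTERFACE

Orientations are given as [roll, pitch, yaw] about the fixed x, y, z axes, in that order (R = Rz(yaw) Ry(pitch) Rx(roll)).
In Python, from plant import r gives the robot as it stands.
- The arm moves only by the tool carry_out, never from a script. Its argument "targets" is a list of rows, each a list of 6 numbers: the shift along the tool's x, y, z scaled (see below), then the turn, a rotation vector about the tool's x, y, z scaled (see below). A call has 1 to 5 rows; each row shifts and turns the commanded pose from where the row before left it, along the tool's axes as they then stand; what a row does not reach is not made up. The controller multiplies each number of a shift by 0.5 m and each number of a turn by 60 degrees. A row lasts 1/8 s, in which the tool goes at most 62.5 mm and 10.7 degrees, less where a joint would pass 70% of its speed; a pose out of reach is approached as far as the arm can. A call with a number of a shift or a turn outside -1 to 1 is refused whole. A call with a gripper value outside its range is refused whole. "hand" is the opening, from 0 (shut) to 1 (fully open), set as the call begins (left out, the last holds). The fingers move at their own pace and stop on an object; "squeeze" is the grip in N (left out, the last holds). Time passes only in rows, so rows that do not move let the fingers close. It gives the time, the measured TCP pose, the force, the opening and the grip force at its end, in the units of the state.
- r.get_state(): the state, without advancing time (a new reading comes with each control period).
- r.capture(name): name is "side" or "top" or "wrist"; returns the picture (420x560x3 uint8, red, green, blue); there is no depth.
- r.camera_info(name): a dict with "K" (3x3 intrinsics, pixels), "distortion" ([k1, k2, p1, p2, k3] as OpenCV has them; the pictures are not rectified), "eye" and "attitude" of the camera in the world. Camera axes: x right, y down, z forward; pixel columns grow to the right and rows downward; lengths in m; the calibration is good to about 2 mm. A picture is of the moment at which its call begins: read the wrist's pose just before it. camera_info takes no time and is no camera call; for the wrist camera it gives the pose at the moment of the call.
- r.close_job(): hands the job in; it is judged then, once.
The state is a dict: "time_s": time; "joints": joint angles; "qd": joint speeds; "joint_torque": joint torques, N m; "tcp_pos": TCP position; "eef_rot": TCP orientation; "contact_force": force on the tool from outside, world axes, zero at the start; "moment": the same for the moment, N m; "gripper_width": finger opening in m; "gripper_force": force on a finger pad.
Only numpy, scipy, OpenCV 4.12 (cv2) and the standard library are available. Lean on these libraries where they do the work, as an engineer would, in place of code of your own. Each camera call takes 0.05 s, during which the arm holds its last target. There are 200 camera calls.

TASK

The sprung swing fence beside the rail on the optical table has sagged inwards and its pivot bolt is about to be tightened, so it must be held truly square. Take the engineer's square by its upright grip and, flat on the table, press it fully home into the corner, its thick stock flush along the rail and its thin blade flush along the fence, pushing the fence out until both faces touch. Finish while still gripping the square and pressing it there, do not let go, and leave the other things on the table where they stand.

Things in the scene. Friction and masses are not known exactly. Their poses are not given: they have to be found in the camera images.
- fixture: Corner fixture bolted to the table, 18 mm high (pivot bolt 27 mm). Origin: inside corner, at table height; yaw within 0.2 rad of zero. The rail's face is x = 0, looking to -x (the robot). The bare-steel fixed pivot block (x -22 to +25 mm, y 0 to +28 mm) has its face at y = 0, looking to -y: a rigid stop for the square's corner. The swing fence goes on from the block along -x.
- rail: Fixed black-anodised rail of the fixture, 18 mm high, same origin and axes as fixture: x from 0 to +25 mm, running along -y from the corner for 200 mm. Its face x = 0 takes the square's stock; all the fixture's faces are smooth ground metal (friction about 0.2).
- fence_end (a point): The free end of the swing fence's inner face, at its top edge (18 mm high); with the fence square it lies at x = -188 mm, y = 0 in the fixture's axes.
- square: Loose engineer's square lying flat, 0.4 to 0.7 kg. Origin: outer corner, underside. Thick dark steel stock along -y: 110 mm long, x -20 to 0 mm, 20 mm high. Thin blade along -x, to x = -140 mm: y -28 to 0 mm, 5 mm high. Outer faces: x = 0 and y = 0. Fully home, its origin and axes match fixture's. Starts right (-y) of the fixture, yaw within 0.6 rad of zero.
- square_grip (a point): Point on the square's upright aluminium grip, a fin on the stock 12 mm thick (x), 40 mm long (y), from 20 to 60 mm above the underside. The point is central in plan, at x = -10, y = -50, z = 50 mm of the square. Pinched across its thickness with the fingertips 25 to 30 mm above the table, the fingers clear rail and block.
- dust_cap: black plastic dust cap, disc 56 mm across and 16 mm high, lying on the table between the square and the fixture; origin at the centre of its foot; to be left alone
- oil_bottle: small amber bottle, 28 mm across, 70 mm high, standing behind the rail (beyond it as seen from the robot); origin at the centre of its foot; to be left alone
- spray_bottle: white plastic bottle, 36 mm across, 95 mm high, far right; origin at the centre of its foot; to be left alone
- post_holder: optical post holder, aluminium tube 26 mm across on a 44 mm foot, 58 mm high, right of the rail's free end; origin at the centre of its foot; to be left alone
- lens_mount: lens in a round black mount on a short post, 52 mm across, 88 mm high, foot 44 mm, at the left; origin at the centre of its foot; to be left alone
- slide_box: grey closed slide box, 90 x 80 mm, 32 mm high, at the left; origin at the centre of its foot; to be left alone
- tube_section: black lens tube, 31 mm across, 50 mm high, standing left and nearest the robot; origin at the centre of its foot; to be left alone
- fence (a joint): Hinge of the swing fence, a black-anodised bar 164 x 22 x 18 mm, pivoted at x = -11, y = +14 mm of the fixture. 0 = square to the rail, inner face at y = 0 in line with the block; negative = swung in towards -y (starts at -0.13 to -0.25 rad), positive = out. Spring and friction resist with about 1.5 N at the blade's end when square; let go, it swings back in.
Things that resemble listed ones, but are neither listed nor needed, are in the scene too. Of the things like the square, leave any that is blue or red; of the rest the larger one is meant.

How it is judged:
By the outcome, as a careful person would: the job done as asked, in the order asked, and still so for the second after the job is handed in, while the arm keeps its last pose, push and grip.
It also fails if it takes over 43 s, if anything falls off the work surface, if the arm or the gripper's body presses on something with over 40 N, if the wrist force passes 120 N, or if a joint passes its speed limit or range.

## Working session

There is one attempt and no reset: what is moved stays moved. The work goes in short steps, Python scripts to look and compute and a tool call to move; the robot and the scene stay as the last step left them, time stands still between calls to the robot, and variables do not carry over. Pictures are saved under pics/ and viewed, at most 10 in all, crops included, and the job is handed in when it is done.

Besides the shell and the picture viewer there is one more tool, called after "Request:" as name(argument=value, ...), one argument or row to a line, values as JSON. carry_out: Moves the arm, as the interface text tells. Its arguments: {"type":"object","properties":{"targets":{"type":"array","items":{"type":"array","items":{"type":"number","minimum":-1,"maximum":1}}},"hand":{"type":"number"},"squeeze":{"type":"number"}},"required":["targets"]}

```bash
mkdir -p pics
cat > h.py <<'E'
import numpy as np, cv2
from plant import r
def snap(n,f):
    im=r.capture(n); cv2.imwrite('pics/'+f,im[:,:,::-1]); return im
def ray(n,px,info=None):
    i=info or r.camera_info(n)
    u=cv2.undistortPoints(np.array(px,float).reshape(-1,1,2),np.array(i['K']),np.array(i['distortion'])).reshape(-1,2)
    return i,np.c_[u,np.ones(len(u))]
def R_of(a):
    from scipy.spatial.transform import Rotation as Ro
    a=np.array(a,float)
    return a if a.shape==(3,3) else Ro.from_euler('xyz',a,degrees=True).as_matrix()
def onplane(n,px,z,info=None):
    i,d=ray(n,px,info); d=d@R_of(i['attitude']).T; e=np.array(i['eye'])
    return e+d*((z-e[2])/d[:,2])[:,None]
E
python3 - <<'E'
from h import *
a=snap('top','top1.png');b=snap('side','side1.png')
for n in('top','side','wrist'):print(n,r.camera_info(n))
print(r.get_state())
E
```

```text
top {'K': array([[450.4268881 ,   0.        , 273.34637288],
       [  0.        , 450.4268881 , 212.20724698],
       [  0.        ,   0.        ,   1.        ]]), 'distortion': array([-0.15107824,  0.        ,  0.        ,  0.        ,  0.        ]), 'eye': array([4.23844367e-01, 1.30964215e-03, 1.53656680e+00]), 'attitude': array([-175.69312892,   -0.67531513,  -88.29860807])}
side {'K': array([[455.94351485,   0.        , 275.12147849],
       [  0.        , 455.94351485, 212.11943223],
       [  0.        ,   0.        ,   1.        ]]), 'distortion': array([-0.07190138,  0.        ,  0.        ,  0.        ,  0.        ]), 'eye': array([ 0.32487586, -0.80810841,  1.06017777]), 'attitude': array([-140.12806648,   -0.38718263,  -13.69571563])}
wrist {'K': array([[327.84116981,   0.        , 279.98980839],
       [  0.        , 327.84116981, 209.84721724],
       [  0.        ,   0.        ,   1.        ]]), 'distortion': array([-0.06824255,  0.        ,  0.        ,  0.        ,  0.        ]), 'eye': array([0.23921629, 0.63640293, 0.38334156]), 'attitude': array([ 1.64083100e+02, -6.58976228e-02, -1.04377071e+02])}
{'time_s': 0.1, 'joints': array([ 9.21959119e+01,  2.05878029e+01,  6.41407660e-01, -1.86710595e-02,
       -7.01352421e+01, -1.65092897e+01]), 'qd': array([ 0.02908555, -0.12023347,  0.08609245,  0.12551475,  0.08628178,
        0.00181151]), 'joint_torque': array([-1.18311578e-03, -5.84163415e+01,  2.93753314e+01,  7.01555327e+00,
        1.01800580e-02, -5.05971423e-05]), 'tcp_pos': array([0.16676311, 0.65365893, 0.23372621]), 'eef_rot': array([ 1.79916740e+02, -6.37174800e-03, -1.43197302e+01]), 'contact_force': array([-0.29907066,  0.8826707 , -0.4367706 ]), 'moment': array([-0.03643297,  0.01089331, -0.01384767]), 'gripper_force': 0.0, 'gripper_width': 0.08755928498053095}
```

View pics/top1.png

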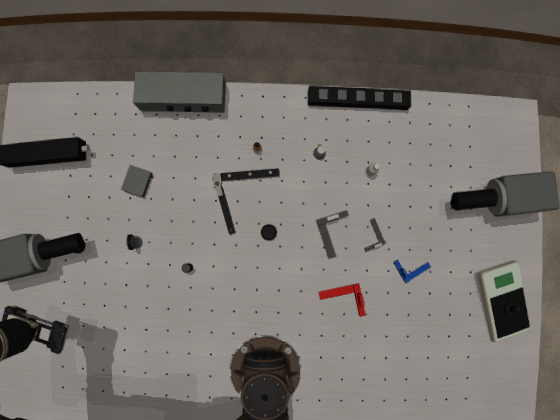

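View pics/side1.png

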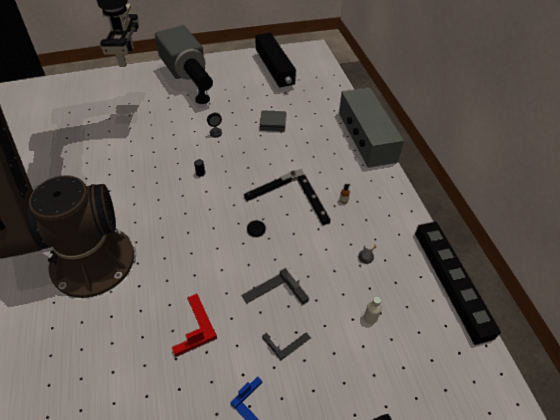

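Top view: candidates for the square are the large grey one at (330,228), the small grey one at (376,238), the red one at (350,297) and the blue one at (410,270). I choose the larger grey one, with its outer corner near (318,220). The fixture corner is near (220,182), with the rail going right and the fence down to (232,233). The dust cap is at (269,232).

Run:
```python
from h import *
im=cv2.imread('pics/top1.png')
c=im[155:275,205:400]; c=cv2.convertScaleAbs(cv2.resize(c,None,fx=4,fy=4,interpolation=cv2.INTER_CUBIC),alpha=1.3)
cv2.imwrite('pics/top1c.png',c)
g=cv2.cvtColor(im,cv2.COLOR_BGR2GRAY)
m=(g<110).astype('uint8')
n,l,s,ce=cv2.connectedComponentsWithStats(m)
for k in range(1,n):
    x,y,w,h,a=s[k]
    if a>25 and 200<x<400 and 130<y<290: print(s[k],ce[k].round(1),onplane('top',[ce[k]],0.01).round(3))
```

```text
[253 142  10  14  97] [257.3 148.3] [[0.758 0.049 0.01 ]]
[313 144  13  17 109] [318.6 153.7] [[ 0.747 -0.163  0.01 ]]
[366 166  12  14 108] [371.2 172.8] [[ 0.686 -0.348  0.01 ]]
[218 168  62  67 848] [240.5 189.1] [[0.615 0.101 0.01 ]]
[316 210  33  49 496] [328.6 231.9] [[ 0.478 -0.203  0.01 ]]
[364 218  22  34 229] [375.4 235.4] [[ 0.47  -0.365  0.01 ]]
[260 224  17  17 226] [268.5 232. ] [[0.471 0.001 0.01 ]]
[393 260  38  23 324] [410.  270.7] [[ 0.352 -0.488  0.01 ]]
[319 283  48  34 563] [346.1 295.1] [[ 0.265 -0.268  0.01 ]]
```

View pics/top1c.png

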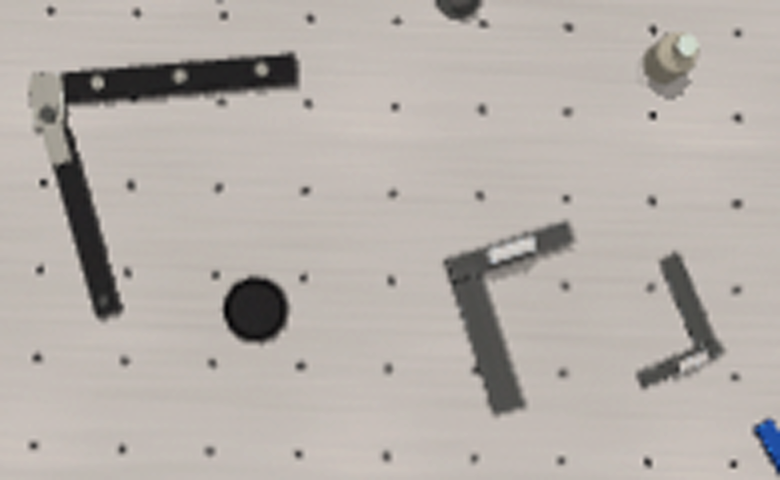

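The crop confirms the choice: grey square with a bright grip at about (333,217) in full-picture pixels, and its blade tip near (331,258). Next I measure the geometry.

```bash
cat >> h.py <<'E'
def line(n,im,p,q,z,info,half=4,dark=None):
    """fit edge near image segment p-q (px); returns world points on line (two), at plane z"""
    g=cv2.GaussianBlur(cv2.cvtColor(im,cv2.COLOR_BGR2GRAY),(0,0),0.8).astype(np.float32)
    p=np.array(p,float);q=np.array(q,float);d=(q-p)/np.linalg.norm(q-p);nn=np.array([-d[1],d[0]])
    t=np.arange(-half,half+.01,.1); pts=[]
    for s in np.linspace(0,1,40):
        c=p+s*(q-p); P=c+t[:,None]*nn
        v=cv2.remap(g,P[:,0].astype(np.float32)[None],P[:,1].astype(np.float32)[None],1)[0]
        pts.append(P[np.argmax(np.abs(np.gradient(v)))])
    W=onplane(n,pts,z,info)[:,:2].astype(np.float32)
    vx,vy,x,y=cv2.fitLine(W,cv2.DIST_HUBER,0,.001,.001).ravel()
    if vx*(W[-1]-W[0])[0]+vy*(W[-1]-W[0])[1]<0: vx,vy=-vx,-vy
    res=np.median(abs((W-[x,y])@np.array([-vy,vx])))
    return np.array([x,y]),np.array([vx,vy]),res
def cross(a,b):
    s=np.linalg.solve(np.c_[a[1],-b[1]],b[0]-a[0]); return a[0]+s[0]*a[1]
E
python3 - <<'E'
from h import *
im=cv2.imread('pics/top1.png'); I=r.camera_info('top')
f=lambda x,y:((x+.5)/4-.5+205,(y+.5)/4-.5+155)
def L(nm,p,q,z):
    o=line('top',im,f(*p),f(*q),z,I); a=np.degrees(np.arctan2(o[1][1],o[1][0])); print(nm,o[0].round(4),a.round(2),o[2].round(4)); return o
rail=L('rail',(100,102),(285,88),.018)       # inner lower edge
fen=L('fence inner',(80,150),(115,290),.018)
so=L('stock outer',(465,256),(560,225),.02)
bo=L('blade outer',(460,290),(490,400),.005)
bi=L('blade inner',(490,290),(520,395),.005)
# top face vs: corner of square at crossing
print('sq corner',cross(so,bo))
for nm,p,z in [('grip',(512,248),.06),('blk corner',(66,104),.018),('railend',(298,88),.018),('fence end',(120,310),.018),('cap',(256,309),.016)]:
    print(nm,onplane('top',[f(*p)],z,I).round(4))
E
```

```text
rail [0.6531 0.0543] -83.79 0.0009
fence inner [0.5426 0.1371] -162.43 0.0007
stock outer [ 0.5359 -0.2181] -69.75 0.0056
blade outer [ 0.4564 -0.179 ] -160.45 0.0008
blade inner [ 0.4598 -0.2082] -160.66 0.0007
sq corner [ 0.5139224  -0.15858862]
grip [[ 0.5269 -0.2087  0.06  ]]
blk corner [[0.641  0.1677 0.018 ]]
railend [[ 0.6608 -0.0292  0.018 ]]
fence end [[0.4674 0.1153 0.018 ]]
cap [[0.4718 0.0007 0.016 ]]
```

```bash
cat >> h.py <<'E'
def plan(wps,nrows,start=None,lim=(.0625,10.7)):
    """wps: list of (x,y,z,yaw); nrows rows for each; prints rows in tool units, tool pointing down assumed corrected to exact"""
    from scipy.spatial.transform import Rotation as Ro
    s=r.get_state(); p=np.array(s['tcp_pos']) ; R=Ro.from_euler('xyz',s['eef_rot'],degrees=True)
    if start is not None: p=np.array(start[:3]); R=Ro.from_euler('xyz',[180,0,start[3]],degrees=True)
    for w,n in zip(wps,nrows):
        T=Ro.from_euler('xyz',[180,0,w[3]],degrees=True); rv=(R.inv()*T).as_rotvec()/n; dp=(np.array(w[:3])-p)/n
        for k in range(n):
            row=np.r_[R.inv().apply(dp)/.5,np.degrees(rv)/60].round(4)
            if np.linalg.norm(dp)>lim[0] or np.degrees(np.linalg.norm(rv))>lim[1]: print('LIMIT',end=' ')
            print(row.tolist()); 
            p=p+R.apply(row[:3]*.5); R=R*Ro.from_rotvec(np.radians(row[3:]*60))
        print('--',p.round(4),R.as_euler('xyz',degrees=True).round(2))
E
python3 - <<'E'
from h import *
plan([(.38,.34,.235,-25),(.49,.04,.22,-48),(.527,-.209,.17,-70.5)],[8,7,6])
E
```

```text
[0.071, 0.0628, -0.0002, 0.0002, -0.0, 0.0223]
[0.0725, 0.0611, -0.0002, 0.0002, -0.0, 0.0223]
[0.0739, 0.0594, -0.0002, 0.0002, -0.0, 0.0223]
[0.0753, 0.0577, -0.0003, 0.0002, -0.0, 0.0223]
[0.0766, 0.0559, -0.0003, 0.0002, -0.0, 0.0223]
[0.0779, 0.0541, -0.0003, 0.0002, -0.0, 0.0223]
[0.0791, 0.0523, -0.0003, 0.0002, -0.0, 0.0223]
[0.0803, 0.0504, -0.0003, 0.0002, -0.0, 0.0223]
-- [0.38  0.34  0.235] [-1.7999e+02 -1.0000e-02 -2.5020e+01]
[0.0647, 0.0644, 0.0043, -0.0, -0.0, 0.0547]
[0.0683, 0.0606, 0.0043, -0.0, -0.0, 0.0547]
[0.0717, 0.0565, 0.0043, -0.0, -0.0, 0.0547]
[0.0748, 0.0523, 0.0043, -0.0, -0.0, 0.0547]
[0.0777, 0.048, 0.0043, -0.0, -0.0, 0.0547]
[0.0803, 0.0435, 0.0043, -0.0, -0.0, 0.0547]
[0.0826, 0.0388, 0.0043, -0.0, -0.0, 0.0547]
-- [0.49   0.04   0.2199] [-1.7998e+02 -1.0000e-02 -4.8000e+01]
[0.0699, 0.0464, 0.0166, -0.0001, -0.0, 0.0625]
[0.0728, 0.0417, 0.0166, -0.0001, -0.0, 0.0625]
[0.0754, 0.0368, 0.0166, -0.0001, -0.0, 0.0625]
[0.0776, 0.0318, 0.0167, -0.0001, -0.0, 0.0625]
[0.0795, 0.0267, 0.0167, -0.0001, -0.0, 0.0625]
[0.0811, 0.0214, 0.0167, -0.0001, -0.0, 0.0625]
-- [ 0.527 -0.209  0.17 ] [ 1.7998e+02 -1.0000e-02 -7.0500e+01]
```

Request:
carry_out(
  targets=[
    [0.071,0.063,0,0,0,0.022],
    [0.073,0.061,0,0,0,0.022],
    [0.074,0.059,0,0,0,0.022],
    [0.075,0.058,0,0,0,0.022],
    [0.077,0.056,0,0,0,0.022],
  ],
  hand=1,
)

```text
time_s: 0.72
tcp_pos: [0.3012, 0.4564, 0.2343]
eef_rot: [180.0, 0.0, -20.9]
contact_force: [0.3, -0.4, -0.2]
gripper_width: 0.0878
gripper_force: 0.0
```

Request:
carry_out(
  targets=[
    [0.078,0.054,0,0,0,0.022],
    [0.079,0.052,0,0,0,0.022],
    [0.08,0.05,0,0,0,0.022],
    [0.065,0.064,0.004,0,0,0.055],
    [0.068,0.061,0.004,0,0,0.055],
  ],
)

```text
time_s: 1.35
tcp_pos: [0.4126, 0.2536, 0.2303]
eef_rot: [180.0, 0.0, -31.6]
contact_force: [0.8, -0.2, -0.4]
gripper_width: 0.0876
gripper_force: 0.0
```

Request:
carry_out(
  targets=[
    [0.072,0.057,0.004,0,0,0.055],
    [0.075,0.052,0.004,0,0,0.055],
    [0.078,0.048,0.004,0,0,0.055],
    [0.08,0.044,0.004,0,0,0.055],
    [0.083,0.039,0.004,0,0,0.055],
  ],
)

```text
time_s: 1.98
tcp_pos: [0.4915, 0.039, 0.2204]
eef_rot: [180.0, 0.0, -48.1]
contact_force: [1.2, -0.2, 0.2]
gripper_width: 0.0878
gripper_force: 0.0
```

Request:
carry_out(
  targets=[
    [0.07,0.046,0.017,0,0,0.0625],
    [0.073,0.042,0.017,0,0,0.0625],
    [0.075,0.037,0.017,0,0,0.0625],
    [0.078,0.032,0.017,0,0,0.0625],
    [0.08,0.027,0.017,0,0,0.0625],
  ],
)

```text
time_s: 2.6
tcp_pos: [0.5221, -0.1688, 0.1775]
eef_rot: [180.0, 0.0, -66.8]
contact_force: [1.4, 1.0, -0.6]
gripper_width: 0.0875
gripper_force: 0.0
```

Request:
carry_out(
  targets=[
    [0.081,0.021,0.017,0,0,0.0625],
    [0,0,0,0,0,0],
    [0,0,0,0,0,0],
  ],
)

```text
time_s: 2.98
tcp_pos: [0.5282, -0.2088, 0.1692]
eef_rot: [180.0, 0.0, -70.5]
contact_force: [-0.2, -0.3, -0.4]
gripper_width: 0.0873
gripper_force: 0.0
```

Run:
```python
from h import *
import json
s=r.get_state();i=r.camera_info('wrist');im=snap('wrist','w1.png')
print(s['time_s'],s['tcp_pos'],s['eef_rot'],s['joints'],i['eye'],i['attitude'])
```

```text
2.975 [ 0.52822661 -0.20883697  0.16920551] [ 1.79956691e+02  2.59125260e-02 -7.04945025e+01] [-1.84243945e+00  1.35582899e+01 -1.82509429e+01 -9.84275539e-03
 -5.82405375e+01  2.13531311e+01] [ 0.55384146 -0.27769329  0.31875955] [ 1.64043482e+02 -5.24337633e-02 -1.60554206e+02]
```

View pics/w1.png

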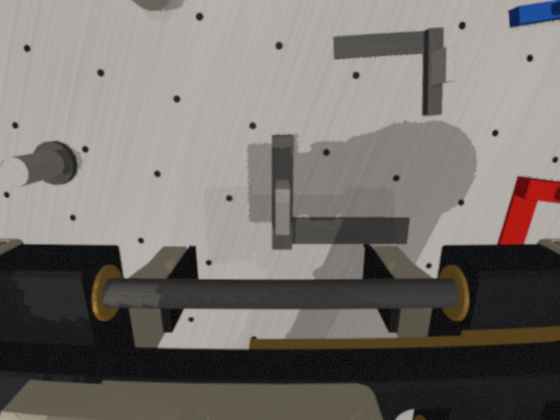

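Wrist view: stock runs (283,135)–(283,248), grip fin near (283,207), blade goes right to (408,230). The fin is already nearly lined up with the jaws.

Run:
```python
from h import *
im=cv2.imread('pics/w1.png'); I=r.camera_info('wrist')
def L(nm,p,q,z,h=4):
    o=line('wrist',im,p,q,z,I,h); a=np.degrees(np.arctan2(o[1][1],o[1][0])); print(nm,o[0].round(4),a.round(2),o[2].round(4)); return o
so=L('stock outer top',(272.5,240),(273.5,140),.02)
si=L('stock inner top',(293,212),(293,140),.02)
bo=L('blade outer',(305,243),(400,243),.005)
bi=L('blade inner',(305,218),(400,218),.005)
fl=L('fin l',(276,230),(276,190),.06); fr=L('fin r',(290,230),(290,190),.06)
c=cross(so,bo);print('corner',c)
th=np.radians(19.5)
g=im[150:250,255:310].copy(); cv2.imwrite('pics/fin.png',cv2.resize(g,None,fx=6,fy=6,interpolation=cv2.INTER_CUBIC))
for a in (19,19.5,20):
    t=np.radians(a);print(a,c+np.array([[np.cos(t),-np.sin(t)],[np.sin(t),np.cos(t)]])@[-.01,-.05])
print('finpx',onplane('wrist',[(283,180),(283,235)],.06,I))
```

```text
stock outer top [ 0.5382 -0.2083] -70.96 1e-04
stock inner top [ 0.5271 -0.2329] -73.4 0.0005
blade outer [ 0.4388 -0.1849] -160.71 0.0
blade inner [ 0.4527 -0.2109] -160.55 0.0
fin l [ 0.5341 -0.2065] -72.39 0.0002
fin r [ 0.522  -0.2099] -70.06 0.0
corner [ 0.52028674 -0.15635401]
19 [ 0.52710996 -0.20688562]
19.5 [ 0.52755067 -0.20682415]
20 [ 0.52799082 -0.20675884]
finpx [[ 0.53525061 -0.23174977  0.06      ]
 [ 0.5194952  -0.18760188  0.06      ]]
```

View pics/fin.png

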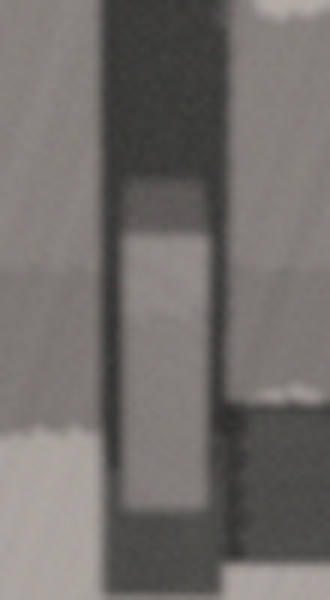

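Request:
carry_out(
  targets=[
    [-0.004,0,0.06,0,0,0.005],
    [0,0,0.07,0,0,0],
    [0,0,0.07,0,0,0],
    [0,0,0.04,0,0,0],
    [0,0,0.024,0,0,0],
  ],
)

```text
time_s: 3.65
tcp_pos: [0.5278, -0.2059, 0.037]
eef_rot: [180.0, 0.0, -70.7]
contact_force: [-0.0, 0.4, 0.2]
gripper_width: 0.0875
gripper_force: 0.0
```

Request:
carry_out(
  targets=[
    [0,0,0,0,0,0],
    [0,0,0,0,0,0],
  ],
)

```text
time_s: 3.9
tcp_pos: [0.5287, -0.2067, 0.0386]
eef_rot: [-179.9, -0.0, -70.7]
contact_force: [0.5, -0.4, 0.5]
gripper_width: 0.0877
gripper_force: 0.0
```

Request:
carry_out(
  targets=[
    [0,0,0.006,0,0,0],
    [0,0,0,0,0,0],
    [0,0,0,0,0,0],
  ],
)

```text
time_s: 4.28
tcp_pos: [0.528, -0.207, 0.0348]
eef_rot: [-180.0, -0.0, -70.8]
contact_force: [0.1, 0.5, 0.4]
gripper_width: 0.0874
gripper_force: 0.0
```

Request:
carry_out(
  targets=[
    [0,0,0,0,0,0],
    [0,0,0,0,0,0],
    [0,0,0,0,0,0],
    [0,0,0,0,0,0],
    [0,0,0,0,0,0],
  ],
  hand=0,
  squeeze=50,
)

```text
time_s: 4.9
tcp_pos: [0.5279, -0.2069, 0.0346]
eef_rot: [180.0, 0.0, -70.8]
contact_force: [0.2, 0.1, 0.2]
gripper_width: 0.0432
gripper_force: 0.0
```

Request:
carry_out(
  targets=[
    [0,0,0,0,0,0],
    [0,0,0,0,0,0],
    [0,0,0,0,0,0],
  ],
)

```text
time_s: 5.28
tcp_pos: [0.5274, -0.207, 0.0345]
eef_rot: [179.9, 0.0, -70.8]
contact_force: [-3.1, -1.5, 1.3]
gripper_width: 0.0136
gripper_force: 1.8
```

Run:
```python
from h import *
s=r.get_state();print(s['time_s'],s['tcp_pos'],s['eef_rot'],s['gripper_width'],s['contact_force'])
c=np.array([.641,.168]);t=np.radians(6.2);R=np.array([[np.cos(t),-np.sin(t)],[np.sin(t),np.cos(t)]])
G=lambda x,y:tuple(c+R@(np.array([x-10,y-50])/1e3))  # grip for square origin at (x,y) mm in the fixture
z=s['tcp_pos'][2]
print(G(-12,-190),G(-10,-50),G(0,0))
plan([(*G(-14,-200),z,-83.8),(*G(-12,-45),z,-83.8)],[7,8])
# square: corner & tip & cap
for x,y in [(-14,-200),(-12,-120),(-12,-45)]:
    print([ (c+R@(np.array([x+a,y+b])/1e3)).round(3) for a,b in [(0,0),(-140,0),(-140,-28)]])
```

```text
5.275 [ 0.52742919 -0.20697192  0.03447414] [ 1.79944238e+02  1.73675988e-02 -7.07714471e+01] 0.013613710674915442 [-3.06579649 -1.5328173   1.29125045]
(np.float64(0.6450485241620546), np.float64(-0.07297221717888819)) (np.float64(0.631916916291156), np.float64(0.06642491648864801)) (np.float64(0.636458458145578), np.float64(0.11721245824432401))
[-0.0224, -0.0431, -0.0, 0.0001, 0.0, 0.031]
[-0.0238, -0.0424, -0.0, 0.0001, 0.0, 0.031]
[-0.0252, -0.0416, -0.0, 0.0001, 0.0, 0.031]
[-0.0265, -0.0408, -0.0, 0.0001, 0.0, 0.031]
[-0.0278, -0.0399, -0.0, 0.0001, 0.0, 0.031]
[-0.0291, -0.0389, -0.0, 0.0001, 0.0, 0.031]
[-0.0304, -0.038, -0.0, 0.0001, 0.0, 0.031]
-- [ 0.6442 -0.0831  0.0344] [ 1.7998e+02  1.0000e-02 -8.3790e+01]
[-0.0388, -0.0005, -0.0, 0.0, 0.0, 0.0]
[-0.0388, -0.0005, -0.0, 0.0, 0.0, 0.0]
[-0.0388, -0.0005, -0.0, 0.0, 0.0, 0.0]
[-0.0388, -0.0005, -0.0, 0.0, 0.0, 0.0]
[-0.0388, -0.0005, -0.0, 0.0, 0.0, 0.0]
[-0.0388, -0.0005, -0.0, 0.0, 0.0, 0.0]
[-0.0388, -0.0005, -0.0, 0.0, 0.0, 0.0]
[-0.0388, -0.0005, -0.0, 0.0, 0.0, 0.0]
-- [0.6294 0.0714 0.0344] [ 1.7998e+02  1.0000e-02 -8.3790e+01]
[array([ 0.649, -0.032]), array([ 0.51 , -0.047]), array([ 0.513, -0.075])]
[array([0.642, 0.047]), array([0.503, 0.032]), array([0.506, 0.004])]
[array([0.634, 0.122]), array([0.495, 0.107]), array([0.498, 0.079])]
```

Request:
carry_out(
  targets=[
    [0,0,0,0,0,0],
    [0,0,0,0,0,0],
    [-0.022,-0.044,0,0,0,0.031],
    [-0.024,-0.043,0,0,0,0.031],
    [-0.025,-0.043,0,0,0,0.031],
  ],
)

```text
time_s: 5.9
tcp_pos: [0.5796, -0.1534, 0.0345]
eef_rot: [180.0, -0.0, -76.4]
contact_force: [-2.1, -2.4, 0.6]
gripper_width: 0.012
gripper_force: 50.0
```

Request:
carry_out(
  targets=[
    [-0.027,-0.042,0,0,0,0.031],
    [-0.028,-0.041,0,0,0,0.031],
    [-0.029,-0.04,0,0,0,0.031],
    [-0.03,-0.039,0,0,0,0.031],
    [0,0,0,0,0,0],
  ],
)

```text
time_s: 6.52
tcp_pos: [0.6502, -0.0808, 0.0345]
eef_rot: [-179.9, 0.0, -83.7]
contact_force: [1.6, 2.7, -0.4]
gripper_width: 0.0116
gripper_force: 50.0
```

Request:
carry_out(
  targets=[
    [0,0,0,0,0,0],
  ],
)

```text
time_s: 6.65
tcp_pos: [0.6486, -0.0821, 0.0345]
eef_rot: [-179.9, 0.0, -83.8]
contact_force: [0.1, 0.9, -0.8]
gripper_width: 0.0117
gripper_force: 50.0
```

Run:
```python
from h import *
a=snap('top','top2.png');b=snap('side','side2.png')
A=cv2.resize(a[155:255,205:350],None,fx=4,fy=4,interpolation=cv2.INTER_CUBIC)
B=cv2.resize(b[150:310,230:375],None,fx=2.5,fy=2.5,interpolation=cv2.INTER_CUBIC)[:400]
o=np.zeros((400,580+363,3),'uint8');o[:,:580]=A;o[:,580:580+B.shape[1]]=B
o=cv2.convertScaleAbs(cv2.resize(o,(800,339)),alpha=1.3);cv2.imwrite('pics/c2.png',o[:,:,::-1])
s=r.get_state();print(s['time_s'],s['tcp_pos'],s['eef_rot'],s['gripper_width'],s['gripper_force'],s['contact_force'])
```

```text
6.75 [ 0.64803148 -0.0825486   0.03452804] [-1.79980558e+02  1.24764273e-02 -8.37977865e+01] 0.011873969923943874 50.00097692012787 [ 1.16527315  0.96499339 -1.4025565 ]
```

View pics/c2.png

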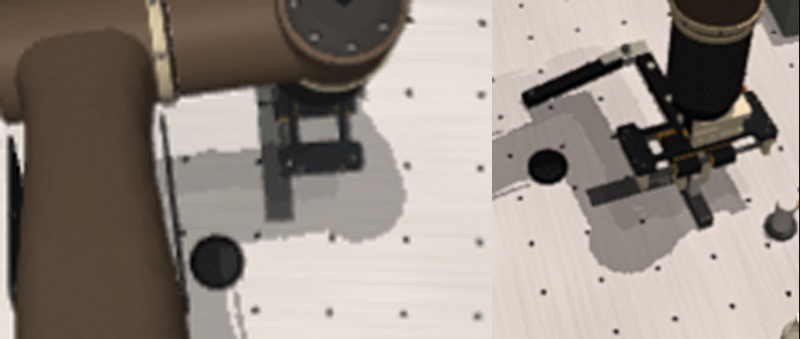

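Blade tip clears the cap by ~16 mm now (tip at crop (280,219), cap top (217,236)). The square is level and in line with the rail's free end, so I slide along the rail.

Request:
carry_out(
  targets=[
    [-0.03,-0.003,0,0,0,0],
    [-0.035,-0.003,0,0,0,0],
    [-0.035,0,0,0,0,0],
    [-0.035,0,0,0,0,0],
    [-0.035,0,0,0,0,0],
  ],
)

```text
time_s: 7.38
tcp_pos: [0.6417, 0.004, 0.0345]
eef_rot: [180.0, 0.0, -83.8]
contact_force: [-0.2, -0.9, -1.9]
gripper_width: 0.0116
gripper_force: 50.0
```

Request:
carry_out(
  targets=[
    [-0.035,0,0,0,0,0],
    [-0.035,0,0,0,0,0],
    [-0.035,0,0,0,0,0],
    [-0.03,0,0,0,0,0],
    [0,0,0,0,0,0],
  ],
)

```text
time_s: 8.0
tcp_pos: [0.6347, 0.0713, 0.0345]
eef_rot: [-180.0, 0.0, -83.7]
contact_force: [-0.7, 1.7, -2.6]
gripper_width: 0.0116
gripper_force: 50.0
```

Run:
```python
from h import *
b=snap('side','side3.png');a=snap('wrist','w3.png')
B=cv2.resize(b[150:270,220:350],None,fx=3.3,fy=3.3,interpolation=cv2.INTER_CUBIC)
A=cv2.resize(a,(370,278))
o=np.zeros((396,800,3),'uint8');o[:B.shape[0],:B.shape[1]]=B;o[:278,430:]=A
cv2.imwrite('pics/c3.png',cv2.convertScaleAbs(o,alpha=1.3)[:,:,::-1])
s=r.get_state();print(s['time_s'],s['tcp_pos'],s['eef_rot'],s['gripper_width'],s['contact_force'],s['moment'])
t=np.radians(6.2);R=np.array([[np.cos(t),-np.sin(t)],[np.sin(t),np.cos(t)]])
print('sq in fixture mm',(R.T@(s['tcp_pos'][:2]-[.641,.168]))*1e3+[10,50])
```

```text
8.1 [0.63470311 0.07011194 0.03449431] [-1.79993056e+02  2.20387615e-02 -8.37724420e+01] 0.011727986367077016 [-1.42726336  0.52864831 -2.22121322] [ 0.60747344 -0.01171223 -0.06200394]
sq in fixture mm [ -6.8319059  -46.63545011]
```

View pics/c3.png

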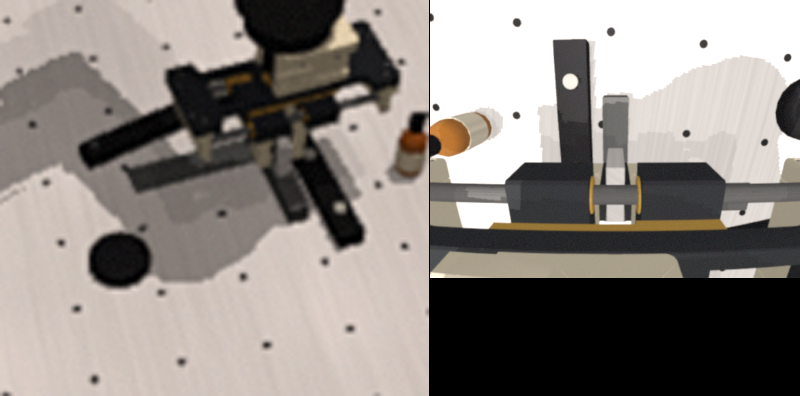

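Left: the blade lies just short of the sagged fence, cap untouched. Right (wrist): rail edge at about (590,40–160) and stock edge at about (603,100–160) are nearly parallel with a small gap. I measure that gap and angle.

Run:
```python
from h import *
im=cv2.imread('pics/w3.png'); I=r.camera_info('wrist')
g=cv2.cvtColor(im,cv2.COLOR_BGR2GRAY)
for y in (100,180,230):print(y,g[y,230:300:2].tolist())
def L(nm,p,q,z,h=4):
    o=line('wrist',im,p,q,z,I,h); a=np.degrees(np.arctan2(o[1][1],o[1][0])); print(nm,o[0].round(4),a.round(2),o[2].round(5)); return o
L('rail in z0',(242,235),(242,70),0,7);L('rail out z18',(202,235),(188,70),.018,7)
L('stock out z20',(263,235),(262,155),.02);L('stock in z20',(297,235),(297,155),.02,7)
```

```text
100 [59, 54, 57, 52, 26, 28, 125, 157, 164, 173, 191, 215, 213, 214, 215, 216, 218, 218, 216, 215, 215, 215, 216, 218, 219, 218, 217, 217, 220, 219, 216, 217, 216, 216, 217]
180 [56, 52, 51, 54, 49, 27, 20, 114, 160, 166, 171, 169, 172, 172, 172, 154, 90, 83, 81, 84, 80, 86, 84, 84, 84, 86, 88, 84, 86, 86, 84, 85, 86, 84, 86]
230 [33, 33, 39, 30, 33, 31, 24, 28, 124, 160, 161, 160, 160, 160, 163, 159, 107, 76, 72, 94, 120, 123, 121, 117, 121, 119, 123, 120, 123, 122, 119, 104, 77, 77, 94]
rail in z0 [0.6618 0.0223] -83.62 0.00012
rail out z18 [0.6861 0.0205] -83.71 0.00013
stock out z20 [0.6491 0.0375] -83.78 9e-05
stock in z20 [0.6298 0.0339] -84.0 0.00013
```

Request:
carry_out(
  targets=[
    [-0.02,-0.005,0,0,0,-0.002],
    [-0.02,-0.005,0,0,0,0],
    [-0.02,-0.005,0,0,0,0],
    [-0.01,0,0,0,0,0],
    [0,0,0,0,0,0],
  ],
)

```text
time_s: 8.72
tcp_pos: [0.6384, 0.106, 0.0345]
eef_rot: [-180.0, 0.0, -83.6]
contact_force: [0.4, -0.1, -1.4]
gripper_width: 0.0115
gripper_force: 50.0
```

Request:
carry_out(
  targets=[
    [0,-0.003,0,0,0,0],
    [0,-0.003,0,0,0,0],
    [0,-0.002,0,0,0,0],
    [0,0,0,0,0,0],
    [0,0,0,0,0,0],
  ],
)

```text
time_s: 9.35
tcp_pos: [0.6412, 0.1054, 0.0345]
eef_rot: [179.9, -0.0, -83.7]
contact_force: [-5.7, 1.9, 2.1]
gripper_width: 0.012
gripper_force: 50.0
```

Request:
carry_out(
  targets=[
    [-0.005,0,0,0,0,0],
    [-0.005,0,0,0,0,0],
    [-0.004,0,0,0,0,0],
    [0,0,0,0,0,0],
    [0,0,0,0,0,0],
  ],
)

```text
time_s: 9.98
tcp_pos: [0.6405, 0.111, 0.0346]
eef_rot: [179.9, -0.1, -83.7]
contact_force: [-2.4, -4.8, 2.2]
gripper_width: 0.0117
gripper_force: 50.0
```

Request:
carry_out(
  targets=[
    [-0.003,0,0,0,0,0],
    [-0.003,0,0,0,0,0],
    [-0.003,0,0,0,0,0],
    [0,0,0,0,0,0],
    [0,0,0,0,0,0],
  ],
)

```text
time_s: 10.6
tcp_pos: [0.64, 0.1152, 0.0346]
eef_rot: [179.9, -0.1, -83.7]
contact_force: [-4.6, -5.0, 3.0]
gripper_width: 0.012
gripper_force: 50.0
```

Request:
carry_out(
  targets=[
    [-0.003,0,0,0,0,0],
    [-0.003,0,0,0,0,0],
    [0,0,0,0,0,0],
    [0,0,0,0,0,0],
  ],
)

```text
time_s: 11.1
tcp_pos: [0.6397, 0.1182, 0.0346]
eef_rot: [179.9, -0.1, -83.7]
contact_force: [-3.2, -5.3, 2.6]
gripper_width: 0.0119
gripper_force: 50.0
```

Request:
carry_out(
  targets=[
    [-0.003,0,0,0,0,0],
    [0,0,0,0,0,0],
    [0,0,0,0,0,0],
  ],
)

```text
time_s: 11.48
tcp_pos: [0.6396, 0.1196, 0.0346]
eef_rot: [179.9, -0.1, -83.7]
contact_force: [-3.7, -6.0, 2.1]
gripper_width: 0.0117
gripper_force: 50.0
```

Request:
carry_out(
  targets=[
    [-0.003,0,0,0,0,0],
    [0,0,0,0,0,0],
    [0,0,0,0,0,0],
  ],
)

```text
time_s: 11.85
tcp_pos: [0.6395, 0.1203, 0.0347]
eef_rot: [179.8, -0.2, -83.7]
contact_force: [-1.8, -9.7, 1.5]
gripper_width: 0.0119
gripper_force: 50.0
```

Request:
carry_out(
  targets=[
    [-0.003,0,0,0,0,0],
    [0,0,0,0,0,0],
    [0,0,0,0,0,0],
  ],
)

```text
time_s: 12.22
tcp_pos: [0.6395, 0.1204, 0.0348]
eef_rot: [179.8, -0.2, -83.7]
contact_force: [-0.4, -16.4, 3.1]
gripper_width: 0.0117
gripper_force: 50.0
```

Run:
```python
from h import *
b=snap('side','side4.png');a=snap('wrist','w4.png')
B=cv2.resize(b[140:260,220:350],None,fx=3.3,fy=3.3,interpolation=cv2.INTER_CUBIC)
A=cv2.resize(a,(370,278))
o=np.zeros((396,800,3),'uint8');o[:B.shape[0],:B.shape[1]]=B;o[:278,430:]=A
cv2.imwrite('pics/c4.png',cv2.convertScaleAbs(o,alpha=1.3)[:,:,::-1])
s=r.get_state();print(s['time_s'],s['tcp_pos'],s['eef_rot'],s['contact_force'],s['moment'])
```

```text
12.325 [0.63945973 0.12042983 0.03476097] [179.81457559  -0.24390147 -83.71159064] [ -0.46838231 -14.91606219   3.90697101] [-5.69580446  0.05239426  0.23326621]
```

View pics/c4.png

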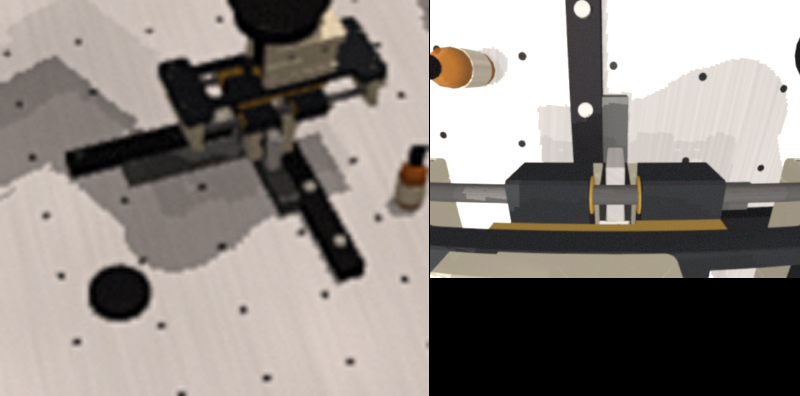

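The square has stopped hard in y (about 15 N), with the blade along the fence and the stock against the rail. The x press has relaxed to about 0 N, so I push on against the rail.

Request:
carry_out(
  targets=[
    [0,-0.003,0,0,0,0],
    [0,-0.003,0,0,0,0],
    [0,0,0,0,0,0],
    [0,0,0,0,0,0],
  ],
)

```text
time_s: 12.82
tcp_pos: [0.6396, 0.1203, 0.0347]
eef_rot: [179.5, -0.3, -83.7]
contact_force: [-10.6, -13.0, 10.8]
gripper_width: 0.012
gripper_force: 50.0
```

Run:
```python
from h import *
im=r.capture('wrist')[:,:,::-1].copy(); cv2.imwrite('pics/w5.png',im); I=r.camera_info('wrist')
s=r.get_state();print(s['time_s'],s['tcp_pos'],s['eef_rot'],s['contact_force'],s['moment'])
def L(nm,p,q,z,h=4):
    o=line('wrist',im,p,q,z,I,h); a=np.degrees(np.arctan2(o[1][1],o[1][0])); print(nm,o[0].round(4),a.round(2),o[2].round(5)); return o
L('rail in beyond z0',(260,130),(260,20),0,8)
L('rail in z18',(260,130),(260,20),.018,8)
L('rail out z18',(217,235),(208,50),.018,9)
L('stock in z20',(297,235),(297,155),.02,7)
L('stock out z20',(262,235),(262,155),.02,5)
b=snap('side','side5.png'); S=r.camera_info('side')
g=cv2.resize(b[140:220,230:330],None,fx=8,fy=7,interpolation=cv2.INTER_CUBIC);cv2.imwrite('pics/c5.png',cv2.convertScaleAbs(g,alpha=1.8)[:,:,::-1])
```

```text
12.875 [0.63962743 0.12031356 0.03465232] [179.53881914  -0.27033974 -83.74868438] [-10.03895687 -14.0567292   11.17608816] [-4.83757422  3.80418031  0.23741997]
rail in beyond z0 [0.6613 0.0266] -83.76 1e-04
rail in z18 [0.6601 0.0287] -83.76 9e-05
rail out z18 [0.6816 0.0613] -83.58 0.00011
stock in z20 [0.6349 0.0819] -83.89 9e-05
stock out z20 [0.6541 0.0873] -83.76 0.00011
```

View pics/c5.png

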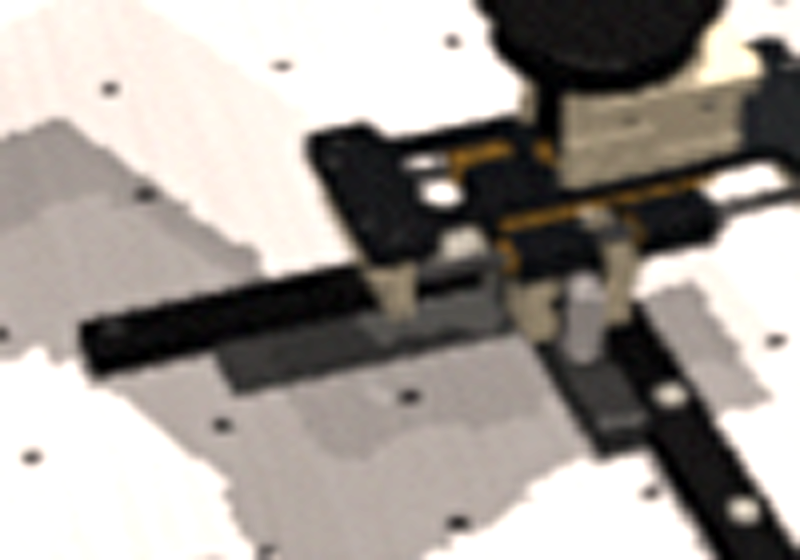

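It looks fully home: blade and fence parallel (edge at (230,340)–(500,270)), stock against the rail. The push has tilted the tool ~0.5°/0.3°, so I turn it back to keep the square flat.

Request:
carry_out(
  targets=[
    [0,0,0,0.004,-0.0025,0],
    [0,0,0,0.004,-0.0025,0],
    [0,0,0,0,0,0],
    [0,0,0,0,0,0],
    [0,0,0,0,0,0],
  ],
)

```text
time_s: 13.55
tcp_pos: [0.6395, 0.1202, 0.0345]
eef_rot: [180.0, 0.0, -83.7]
contact_force: [-9.4, -14.4, 10.9]
gripper_width: 0.0113
gripper_force: 50.0
```

Run:
```python
from h import *
s=r.get_state();print(s['time_s'],s['tcp_pos'],s['eef_rot'],s['contact_force'],s['moment'])
```

```text
13.55 [0.63949538 0.12023559 0.03445906] [ 1.79997524e+02  1.99024091e-02 -8.37440874e+01] [ -9.38560528 -14.43386994  10.87061737] [-5.06035199  3.94035067  0.22470508]
```

Run:
```python
from h import *
im=cv2.imread('pics/side5.png'); S=r.camera_info('side')
f=lambda x,y:((x+.5)/8-.5+230,(y+.5)/7-.5+140)
for nm,p,q,z in [('fence in z0',(110,372),(215,350),0),('fence back z18',(90,325),(340,265),.018),('blade in z0',(250,388),(480,337),.0)]:
    o=line('side',im,f(*p),f(*q),z,S,3); print(nm,o[0].round(4),np.degrees(np.arctan2(o[1][1],o[1][0])).round(2),o[2].round(5))
t=np.radians(6.26);n=np.array([-np.sin(t),np.cos(t)])
c=np.array([.644,.171])
o=line('side',im,f(110,372),f(215,350),0,S,3);print('fence inner face offset mm',1e3*(o[0]-c)@n)
```

```text
fence in z0 [0.4845 0.1514] 6.46 0.00094
fence back z18 [0.5084 0.1726] 7.41 0.00089
blade in z0 [0.5658 0.1316] 5.09 0.00119
fence inner face offset mm -2.1123386947722884
```

```bash
python3 -c "
from plant import r
print(r.close_job())"
```

```text
the job is handed in; nothing more can be done
None
```

I handed the job in at about 13.6 s, with the larger grey square still gripped at 50 N and pressed home against the rail (about 9 N) and the pivot block (about 14 N). It lies flat on the table, and the side view puts the fence within about 1° of square. I steered clear of the other things on the table and saw none of them touched.

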